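Dispense one blank specimen disc and park it

ROBOT

A 7-joint arm with a two-finger parallel gripper is mounted at the origin on the work surface. World frame = base frame: x ahead of the robot, y to its left, z up, the work surface at z = 0. Lengths are in m, angles in rad, forces in N, time in s.
With the tool pointing down it reaches from about 0.4 to 0.925 m from the base axis. Payload 5.6 kg.
Tool frame: the origin (TCP) lies at the very end of the fingers, on their centre line; the grasp point (between the pads) lies 19 mm behind it (arm.tcp_to_grasp is the distance from the TCP to the grasp point, in m); z points along the fingers, x is the direction in which the jaws open and shut, and the axes are right-handed (so a half turn about z gives the same grasp; the last joint's range is limited). The gripper opens to 85 mm and grips with 20 to 120 N. Pads are 22 mm wide; open, the fingers measure 114 mm over their backs; the gripper's body (76 mm by 85 mm) begins 54 mm behind the grasp point. The pads swing forward as they close: fully open they stand 13 mm farther back than shut.
Start: joints at [1.196, 0.468, -0.012, 1.603, 0.006, 1.071, -0.056], TCP at [0.212, -0.615, 0.231] pointing down, gripper open.
Joint ranges: [-2.53, 2.53], [-0.31, 2.02], [-1.57, 1.55], [0.28, 2.44], [-1.29, 4.43], [0.15, 1.84], [-2.92, 2.92]. Speed limits (rad/s): [2.57, 2.57, 3.14, 3.14, 3.14, 3.14, 3.14].

INTERFACE

Orientations are given as a unit quaternion [w, x, y, z].
In Python, from cell import status, camera, arm, cut_out, pinpoint gives the robot as it stands.
- The arm moves only by the tool move_arm, never from a script. Its argument "series" is a list of rows, each a list of 3 entries, a list of its own where there are three numbers: the finger opening in cm, from 0 to 8.54, then the shift along the tool's x, y, z in cm, then the turn about the tool's z in rad. A call has 1 to 10 rows; each row is the pose to reach, as a shift and turn from the pose commanded when the call began, along the tool's axes at that moment; what a row does not reach only later rows make up. A row lasts 1/10 s, in which the tool goes at most 50 mm and 8.59 degrees, less where a joint would pass 70% of its speed; a pose out of reach is approached as far as the arm can. A call with a gripper value outside its range is refused whole. The fingers move at their own pace and stop on an object; the grip force is fixed at half the most. Time passes only in rows, so rows that repeat a pose let the fingers close. It gives the time, the measured TCP pose, the force and the opening at its end, in the units of the state.
- status.state(): the state, without advancing time (a new reading comes with each control period).
- camera(name): name is "scene" or "top" or "wrist"; returns a dict with "img" (420x560x3 uint8, red, green, blue), "z_map" (420x560 float32, m along the optical axis (not along the pixel's ray), 0 where there is no reading), "fx", "fy", "cx", "cy" (pixels), "dist" ([k1, k2, p1, p2, k3] as OpenCV has them; the pictures are not rectified), "R" (3x3) and "t" (3): a world point X has camera coordinates R X + t; the wrist camera has in their place "T_tool_cam" (4x4, takes a point from camera to tool coordinates, whose origin is the TCP and whose axes are the tool frame's). Camera axes: x right, y down, z forward; pixel columns grow to the right and rows downward; lengths in m; the calibration is good to about 2 mm. A picture is of the moment at which its call begins: read the wrist's pose just before it.
- arm.finish_job(): hands the job in, once; it reports no verdict.
Trained networks look in a picture, given as the dict that the camera call returned (one of the last four; its "shot" number tells which), for a name from the list of things; names that differ only in an ending like _2 or _b are one class to them, and where a whole thing is asked for, a point or a joint stands for the part that bears it (a point fixed in the world has none). Each returns a list of dicts, best first, with "score" (0 to 1); they miss things now and then, are a little off and sometimes report something else, mostly with a low value. They report only what shows in the picture. A call takes as long as a camera call.
- cut_out(query, picture): "pixels" (420x560 bool, what is visible of it) and "box" ([left, top, right, bottom] in pixels, round what is visible of it).
- pinpoint(query, picture): "position" ([column, row] in pixels: a listed point, or the origin of a listed thing).
The state is a dict: "time_s": time; "joint_pos": joint angles; "joint_velocities": joint speeds; "joint_torque": joint torques, N m; "eef_pos": TCP position; "orientation": TCP orientation; "contact_force": force on the tool from outside, world axes, zero at the start; "ft_torque": the same for the moment, N m; "finger_gap": finger opening in m.
Only numpy, scipy, OpenCV 4.12 (cv2) and the standard library are available. Lean on these libraries where they do the work, as an engineer would, in place of code of your own. Each camera call takes 0.05 s, during which the arm holds its last target. There are 200 camera calls.

TASK

Press the disc dispenser's black plunger all the way down once and let it spring back, so that a single aluminium disc comes out into the channel in front. Then nudge that disc sideways along the channel with the fingers until it rests against the end stop of the empty bay, the one without a disc. Do not pick anything up, leave the disc in the other bay, the rest of the stack and everything else as they are, and finish clear of everything.

Things in the scene. Friction and masses are not known exactly. Their poses are not given: they have to be found in the camera images.
- dispenser: Fixed bench dispenser on a steel T-shaped plate 8 mm thick (deck at z = 8). Origin: on the bench under the magazine's centre; -x points out of the outlet, roughly to the robot (yaw up to 0.35 rad), +y to its left wing, z up. White magazine: x, y -25 to 25 mm, top z = 56 mm, open above, a stack of three discs inside. Housing behind it to x = 105, z = 36 mm; plunger at x = 65, y = 0.
- outlet (a point): Point on the deck (z = 8 mm) in front of the magazine, dispenser frame (-58.5, 0) mm, where an ejected disc comes to lie within a few mm. It is the middle of a straight channel along the dispenser's y, 40 mm wide between two fences 4 mm high above the deck and 6 mm thick (no back fence for |y| below 18 mm). Each full press ejects one disc; on release the stack drops by one.
- left_bay (a point): Left end of the channel, on the deck, dispenser frame (-58.5, +120) mm: where the centre of a disc lies when it rests against the left end stop (stop's inner face at y = +136 mm, 7 mm high above the deck).
- right_bay (a point): Right end of the channel, on the deck, dispenser frame (-58.5, -120) mm: where the centre of a disc lies when it rests against the right end stop (stop's inner face at y = -136 mm, 7 mm high above the deck).
- plunger (a joint): Travel of the plunger, m: 0 up at rest, 0.025 fully down (end of travel). Spring: about 3.5 N to start and 8 N at the bottom, plus some 2 to 4 N while a disc is being ejected; the force rises during the stroke, so go by the travel rather than by a low force. It springs back by itself in under half a second when released.
- plunger_top (a point): Centre of the top face of the plunger's round black cap (36 mm across, 8 mm thick), 72 mm above the bench when up and 47 mm when fully down. Press it straight down.
- disc_1: The bottom disc of the stack, the one that comes out: plain aluminium, 32 mm across, 12 mm thick, about 26 g, lying flat. Origin: centre of its underside (on the deck, 8 mm above the bench).
- disc_2: The second disc of the stack, the same. Origin: centre of its underside. It must stay in the magazine.
- disc_3: The third, top disc of the stack, the same. Origin: centre of its underside. It must stay in the magazine.
- parked_disc: An identical disc that already rests in one of the two bays (left or right, it varies). Origin: centre of its underside. Must not be moved.
- bay_pad: A thin dark rubber square, 14 mm wide and under 1 mm thick, stuck to the deck in the empty bay exactly where the dispensed disc must lie (dispenser frame x = -58.5 mm, y = +120 or -120 mm, opposite to the parked disc). Origin: its centre. Discs slide over it.
- vial: Small capped glass vial, 26 mm across, 48 mm tall, standing behind the channel's left wing. Leave alone.
- amber_jar: Small amber jar, 42 mm across, 56 mm tall, standing behind the channel's right wing. Leave alone.
- tweezers: Steel tweezers, 120 mm long, 6 mm high, lying on the bench on the robot's side of the channel. Leave alone.
- beaker: Glass beaker, 70 mm across, 85 mm tall, standing on the bench to the right. Leave alone.
- dish: Shallow white dish, 90 mm across, on the bench to the left. Leave alone.
- driver: Screwdriver lying on the bench to the right. Leave alone.

How it is judged:
On the way, in this order (a step that is already met when the one before it is completed fails the run):
1. the plunger is pressed all the way down (value of joint plunger above 0.022 m), for 0.05 s.
2. the plunger has sprung back and one disc lies in the channel in front of the outlet (value of joint plunger below 0.003 m and x of disc_1 in the frame of dispenser below -0.048 m and y of disc_1 in the frame of dispenser between -0.05 and 0.05 m), for 0.1 s.
At the end, for the whole second after the job is handed in: The dispensed disc lies flat and at rest in the empty bay against its end stop, its centre within 8 mm of the bay centre (bay_pad); the plunger is up; the other two discs are in the magazine and the parked disc is within 8 mm of where it was (horizontal distance between disc_1 and bay_pad below 0.008 m and height (world z) of disc_1 below 0.011 m and angle between disc_1's own z axis and vertical below 0.1 rad and linear speed of disc_1 below 0.01 m/s and value of joint plunger below 0.003 m and horizontal distance between each of disc_2, disc_3 and dispenser below 0.008 m and height (world z) of disc_2 below 0.012 m and distance of parked_disc from where it was at the start of the episode below 0.008 m); the robot touches nothing.
It fails at once if the dispensed disc is lifted or tipped up (height (world z) of disc_1 above 0.02 m or angle between disc_1's own z axis and vertical above 0.6 rad).
It fails at once if a second disc is ejected, or the stack is lifted (distance of any of disc_2, disc_3 from where it was at the start of the episode above 0.022 m).
It fails at once if the parked disc is moved (distance of parked_disc from where it was at the start of the episode above 0.012 m).
It fails at once if a bystander is moved more than 25 mm (distance of any of vial, amber_jar, tweezers, beaker, dish, driver from where it was at the start of the episode above 0.025 m).
It also fails if it takes over 48 s, if anything falls off the work surface, if the arm or the gripper's body presses on something with over 40 N, if the wrist force passes 120 N, or if a joint passes its speed limit or range.

## Working session

There is one attempt and no reset: what is moved stays moved. The work goes in short steps, Python scripts to look and compute and a tool call to move; the robot and the scene stay as the last step left them, time stands still between calls to the robot, and variables do not carry over. Pictures are saved under pics/ and viewed, about 8 in all and at most 12, crops included, and the job is handed in when it is done.

Besides the shell and the picture viewer there is one more tool, called after "Emit:" by a JSON object that holds its "op" and its "data". move_arm: Moves the arm, as the interface text tells. Its arguments: {"type":"object","properties":{"series":{"type":"array","items":{"type":"array"}}},"required":["series"]}

```bash
mkdir -p pics; cat > h.py <<'E'
import numpy as np, cv2
from cell import status, camera, arm, cut_out, pinpoint
def K(p): return np.array([[p['fx'],0,p['cx']],[0,p['fy'],p['cy']],[0,0,1.]])
def world(p,uv,z):
    "pixel -> world at height z (fixed cameras)"
    n=cv2.undistortPoints(np.array([[uv]],float),K(p),np.array(p['dist']))[0,0]
    R,t=np.array(p['R']),np.array(p['t']); d=R.T@np.r_[n,1]; c=-R.T@t
    return c+d*(z-c[2])/d[2]
def save(p,n): cv2.imwrite('pics/'+n+'.png',p['img'][:,:,::-1])
E
python3 - <<'E'
from h import *
s=status.state(); print(s['eef_pos'],s['orientation'],s['contact_force'],s['finger_gap'])
for c in ('top','scene'):
    p=camera(c); save(p,c+'0')
    for q,z in (('plunger_top',.072),('outlet',.008),('left_bay',.008),('right_bay',.008),('bay_pad',.008),('parked_disc',.008),('dispenser',0),('vial',0),('amber_jar',0),('tweezers',0),('beaker',0),('dish',0)):
        r=pinpoint(q,p)[:2]
        print(c,q,[(round(x['score'],2),np.round(x['position'],1),np.round(world(p,x['position'],z)[:2],4)) for x in r])
E
```

```text
[ 0.21151248 -0.61401329  0.23031255] [-4.86204473e-04  8.14173505e-01 -5.80620923e-01 -7.81493449e-04] [ 0.03211785  0.69760901 -1.40236508] 0.08535221423373944
top plunger_top []
top outlet [(0.55, array([300.4, 203.9]), array([ 0.5267, -0.0458])), (0.51, array([339.4, 164.3]), array([ 0.6371, -0.1584]))]
top left_bay [(0.88, array([251.9, 212.1]), array([0.5061, 0.0888]))]
top right_bay []
top bay_pad [(0.42, array([254.5, 207.8]), array([0.518 , 0.0815]))]
top parked_disc [(0.67, array([339.8, 194.3]), array([ 0.5517, -0.1563]))]
top dispenser [(0.86, array([293.3, 179.1]), array([ 0.5984, -0.028 ]))]
top vial [(0.61, array([244. , 170.5]), array([0.6256, 0.1105]))]
top amber_jar [(0.82, array([336.1, 162.8]), array([ 0.6434, -0.1503])), (0.72, array([246. , 171.4]), array([0.6229, 0.1048]))]
top tweezers [(0.42, array([293.3, 231.9]), array([ 0.4499, -0.0248]))]
top beaker [(0.64, array([427.7, 186.7]), array([ 0.5708, -0.4096]))]
top dish [(0.83, array([150.4, 220.9]), array([0.4869, 0.3748])), (0.53, array([254.9, 206.3]), array([0.5232, 0.0807]))]
scene plunger_top [(0.54, ar
[... 375 characters left out ...]
([0.5135, 0.0709]))]
scene parked_disc [(0.44, array([228.9, 287.4]), array([ 0.5552, -0.1482]))]
scene dispenser [(0.69, array([286.9, 273.6]), array([ 0.5915, -0.0244])), (0.39, array([230.3, 287.6]), array([ 0.5519, -0.1439]))]
scene vial [(0.79, array([340.6, 257.3]), array([0.6245, 0.1014]))]
scene amber_jar [(0.72, array([305. , 231.5]), array([0.5137, 0.0842])), (0.57, array([251.1, 323.8]), array([ 0.6504, -0.1522]))]
scene tweezers [(0.7, array([271.7, 253.9]), array([ 0.5256, -0.0206])), (0.47, array([254.1, 235.3]), array([ 0.4526, -0.0231]))]
scene beaker [(0.78, array([109.4, 363.6]), array([ 0.5697, -0.4054]))]
scene dish [(0.75, array([382.2, 177.1]), array([0.4727, 0.3859]))]
```

```bash
python3 - <<'E'
import cv2
a=cv2.imread('pics/top0.png')[130:260,200:380]; cv2.imwrite('pics/top0c.png',cv2.resize(a,None,fx=4.4,fy=4.4,interpolation=cv2.INTER_CUBIC))
E
```

```text
(no output)
```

View pics/top0c.png

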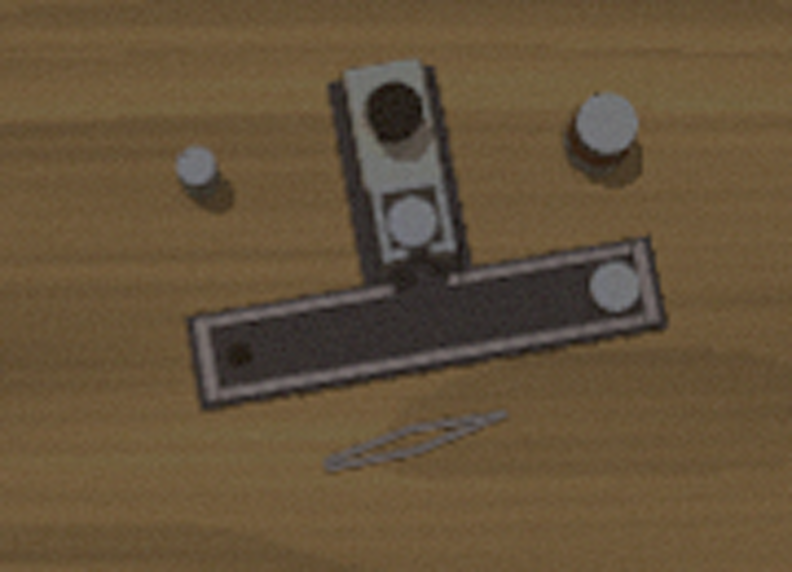

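The top view shows the pad at crop (238,355), so the left bay is empty. The parked disc is on the right at (615,287), the plunger at (394,111), and the magazine's top disc at (412,221). I'll fit the dispenser pose from these points.

```bash
cat >> h.py <<'E'
def fit(L,W):
    L,W=np.array(L),np.array(W); l,w=L-L.mean(0),W-W.mean(0)
    a=np.arctan2((l[:,0]*w[:,1]-l[:,1]*w[:,0]).sum(),(l*w).sum())
    R=np.array([[np.cos(a),-np.sin(a)],[np.sin(a),np.cos(a)]]); o=W.mean(0)-R@L.mean(0)
    return a,R,o,W-(L@R.T+o)
E
python3 - <<'E'
from h import *
p=camera('top')
C=[((394,111),.072,(.065,0)),((412,221),.044,(0,0)),((238,355),.008,(-.0585,.12)),((615,287),.02,(-.0585,-.12))]
W=[world(p,((u[0]+.5)/4.4+199.5,(u[1]+.5)/4.4+129.5),z)[:2] for u,z,_ in C]
a,R,o,r=fit([c[2] for c in C],W); print(a,o,np.round(r*1e3,1))
for n,l in (('plunger',(.065,0)),('outlet',(-.0585,0)),('pad',(-.0585,.12))): print(n,R@l+o)
z=p['z_map'];print(z[155,289],z[180,293],z[230,300])
s=camera('scene'); cv2.imwrite('pics/s0.png',cv2.resize(s['img'][180:360,180:380,::-1],None,fx=3.3,fy=3.3,interpolation=2))
# project model into scene
for n,l in (('plunger',(.065,0,.072)),('magdisc',(0,0,.044)),('pad',(-.0585,.12,.008)),('parked',(-.0585,-.12,.02))):
    X=np.r_[R@l[:2]+o,l[2]]; q=cv2.projectPoints(X[None],cv2.Rodrigues(np.array(s['R']))[0],np.array(s['t']),K(s),np.array(s['dist']))[0].ravel(); print(n,q,(q-[180,180])*3.3)
E
```

```text
0.15634058550668362 [ 0.5873363  -0.02579167] [[-0.9  0.1]
 [ 0.6 -0.3]
 [ 0.2  0.1]
 [ 0.2  0.1]]
plunger [ 0.65154354 -0.01567087]
outlet [ 0.52954978 -0.03490038]
pad [0.51086524 0.08363607]
1.1735824 1.1952989 1.2169281
plunger [307.78822663 269.29033748] [421.70114789 294.65811369]
magdisc [285.11017024 259.89437791] [346.86356179 263.65144711]
pad [304.18083989 228.61765611] [409.79677165 160.43826518]
parked [224.43831636 282.97660072] [146.64644398 339.82278236]
```

View pics/s0.png

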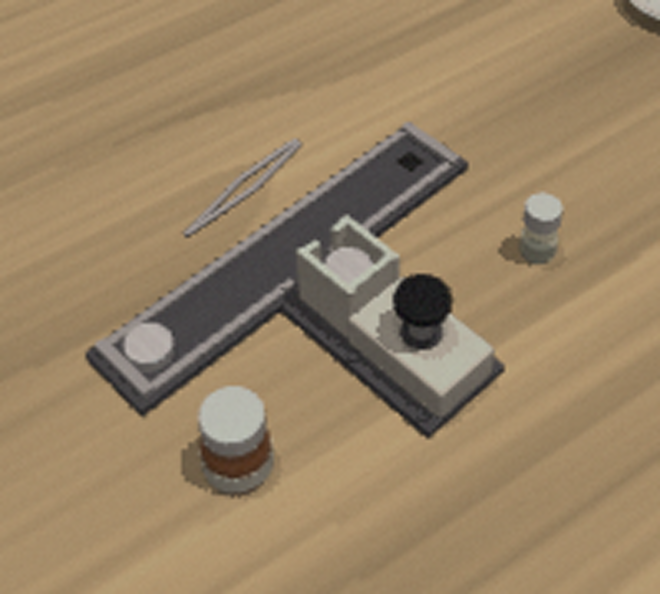

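```bash
cat >> h.py <<'E'
from scipy.spatial.transform import Rotation as Ro
A=0.1563; O=np.array([.5873,-.0258])
def D(x,y,z): return np.r_[O+[np.cos(A)*x-np.sin(A)*y,np.sin(A)*x+np.cos(A)*y],z]
def go(*T):
    s=status.state(); q=np.array(s['orientation']); M=Ro.from_quat(q[[1,2,3,0]]).as_matrix()
    yaw=np.arctan2(M[1,0],M[0,0]); want=A-np.pi/2
    print('t',s['time_s'],'pos',s['eef_pos'],'F',np.round(s['contact_force'],2),'tilt',M[2,2],'turn',round(yaw-want,4),'gap',s['finger_gap'])
    for t in T: print(np.round(M.T@(np.array(t)-s['eef_pos'])*100,2))
E
python3 -c "
from h import *
go(D(.065,0,.2))"
```

```text
t 1.4 pos [ 0.21172083 -0.61457391  0.23129987] F [0.48 0.04 0.29] tilt -0.999999997258198 turn 0.1755 gap 0.08569647049067117
[-42.3  -61.09   3.13]
```

Emit:
{"op": "move_arm", "data": {"series": [[0, [-42.3, -61.1, 0], 0.1755], [0, [-42.3, -61.1, 0], 0.1755], [0, [-42.3, -61.1, 0], 0.1755], [0, [-42.3, -61.1, 0], 0.1755], [0, [-42.3, -61.1, 0], 0.1755], [0, [-42.3, -61.1, 0], 0.1755], [0, [-42.3, -61.1, 0], 0.1755], [0, [-42.3, -61.1, 0], 0.1755], [0, [-42.3, -61.1, 0], 0.1755], [0, [-42.3, -61.1, 0], 0.1755]]}}

```text
time_s: 2.4
eef_pos: [0.5087, -0.21, 0.2317]
orientation: [-0.0, 0.76, -0.65, 0.0]
contact_force: [1.0, -0.0, -0.3]
finger_gap: -0.0001
```

```bash
python3 -c "
from h import *
go(D(.065,0,.12))"
```

```text
t 2.4 pos [ 0.50868667 -0.20995726  0.23166829] F [ 0.96 -0.01 -0.33] tilt -0.9999995833480383 turn -0.0003 gap -0.00010731173338309576
[-16.98 -17.12  11.17]
```

Emit:
{"op": "move_arm", "data": {"series": [[0, [-17, -17.1, 0], 0], [0, [-17, -17.1, 0], 0], [0, [-17, -17.1, 0], 0], [0, [-17, -17.1, 0], 0], [0, [-17, -17.1, 4], 0], [0, [-17, -17.1, 9], 0], [0, [-17, -17.1, 11.2], 0], [0, [-17, -17.1, 11.2], 0], [0, [-17, -17.1, 11.2], 0]]}}

```text
time_s: 3.3
eef_pos: [0.6505, -0.0173, 0.1197]
orientation: [0.0, 0.76, -0.65, 0.0]
contact_force: [0.9, 0.5, 0.2]
finger_gap: -0.0001
```

```bash
python3 -c "
from h import *
go(D(.065,0,.075),D(.065,0,.047))
s=status.state();M=Ro.from_quat(np.array(s['orientation'])[[1,2,3,0]]).as_matrix()
p=camera('wrist'); save(p,'w1')
p=camera('top'); save(p,'t1'); cv2.imwrite('pics/t1.png',cv2.resize(p['img'][130:260,200:380,::-1],None,fx=4.4,fy=4.4,interpolation=2))
"
```

```text
t 3.3 pos [ 0.65047902 -0.01730788  0.11969216] F [0.91 0.49 0.2 ] tilt -0.9999999965541173 turn -0.0004 gap -5.64086194489151e-05
[-0.15 -0.13  4.47]
[-0.15 -0.13  7.27]
```

View pics/w1.png

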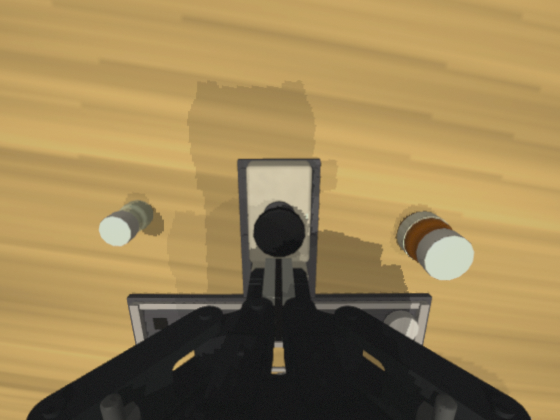

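The wrist view shows the shut fingers lined up on the plunger cap at (279,232), square to the dispenser. Pressing now.

Emit:
{"op": "move_arm", "data": {"series": [[0, [-0.15, -0.13, 2], 0], [0, [-0.15, -0.13, 4], 0], [0, [-0.15, -0.13, 5], 0], [0, [-0.15, -0.13, 5.6], 0], [0, [-0.15, -0.13, 6.2], 0], [0, [-0.15, -0.13, 6.7], 0], [0, [-0.15, -0.13, 7.2], 0], [0, [-0.15, -0.13, 7.3], 0], [0, [-0.15, -0.13, 7.3], 0]]}}

```text
time_s: 4.3
eef_pos: [0.6519, -0.0159, 0.0487]
orientation: [-0.0, 0.76, -0.65, 0.001]
contact_force: [-4.7, 0.1, 5.3]
finger_gap: 0.0002
```

Emit:
{"op": "move_arm", "data": {"series": [[0, [0, 0, 0.2], 0], [0, [0, 0, 0.4], 0], [0, [0, 0, 0.4], 0], [0, [0, 0, 0.4], 0]]}}

```text
time_s: 4.7
eef_pos: [0.6519, -0.0159, 0.047]
orientation: [-0.0, 0.76, -0.65, 0.001]
contact_force: [-9.9, -0.6, 20.7]
finger_gap: -0.0002
```

The force rises to 21 N at z = 47 mm, which is the end of travel. Releasing.

Emit:
{"op": "move_arm", "data": {"series": [[0, [0, 0, -1], 0], [0, [0, 0, -3], 0], [0, [0, 0, -6], 0], [0, [0, 0, -9], 0], [0, [0, 0, -9], 0], [0, [0, 0, -9], 0], [0, [0, 0, -9], 0]]}}

```text
time_s: 5.4
eef_pos: [0.6509, -0.0156, 0.132]
orientation: [0.0, 0.76, -0.65, -0.0]
contact_force: [-0.2, -0.8, -0.8]
finger_gap: 0.0002
```

```bash
python3 -c "
from h import *
go(D(-.0585,-.04,.1))
p=camera('scene'); cv2.imwrite('pics/s1.png',cv2.resize(p['img'][180:360,180:380,::-1],None,fx=3.3,fy=3.3,interpolation=2))
p=camera('top'); cv2.imwrite('pics/t2.png',cv2.resize(p['img'][130:260,200:380,::-1],None,fx=4.4,fy=4.4,interpolation=2))
print([(r['score'],r['position'],world(p,r['position'],.008)) for r in pinpoint('disc_1',p)])
"
```

```text
t 5.4 pos [ 0.65086476 -0.01561891  0.13204775] F [-0.24 -0.75 -0.8 ] tilt -0.9999998639312686 turn -0.0004 gap 0.0002359208573797917
[ 4.02 12.28  3.21]
[(0.47, [293.9, 201.4], array([ 0.53396786, -0.02798062,  0.008     ]))]
```

View pics/s1.png

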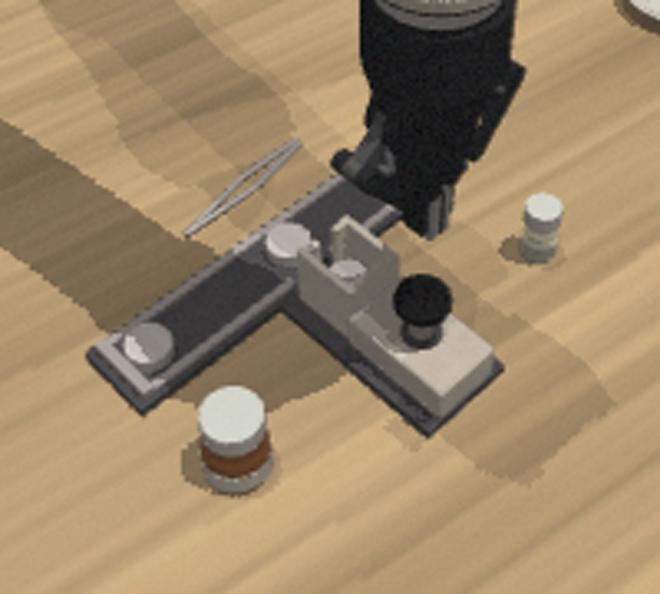

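The scene view shows one disc in the channel at crop (288,244), with the plunger back up and the stack one lower. Next I move to the right of the disc, above the channel.

Emit:
{"op": "move_arm", "data": {"series": [[0, [4.5, 12.3, 0], 0], [0, [4.5, 12.3, 0], 0], [0, [4.5, 12.3, 0], 0], [0, [4.5, 12.3, 1], 0], [0, [4.5, 12.3, 4.2], 0], [0, [4.5, 12.3, 5.2], 0], [0, [4.5, 12.3, 5.2], 0], [0, [4.5, 12.3, 5.2], 0]]}}

```text
time_s: 6.35
eef_pos: [0.5374, -0.0784, 0.0803]
orientation: [-0.0, 0.76, -0.649, -0.0]
contact_force: [0.4, 0.9, 0.3]
finger_gap: -0.0001
```

```bash
python3 -c "
from h import *
p=camera('scene');s=p
u=np.array([288.5,244.5])/3.3+179.5
w=world(p,u,.02)[:2]-O; c,n=np.cos(A),np.sin(A); print('disc in disp', c*w[0]+n*w[1], -n*w[0]+c*w[1])
go(D(-.0585,-.045,.011),D(-.0585,.1045,.011))
cv2.imwrite('pics/s2.png',cv2.resize(p['img'][180:360,180:380,::-1],None,fx=3.3,fy=3.3,interpolation=2))
p=camera('wrist'); save(p,'w2')"
```

```text
disc in disp -0.0554753066380306 -0.003179522345953886
t 6.4 pos [ 0.53762741 -0.07852495  0.08077473] F [ 0.46  0.77 -0.  ] tilt -0.999999534127302 turn 0.0006 gap -8.797822093719111e-05
[0.06 0.13 6.98]
[-14.89   0.12   6.98]
```

View pics/s2.png

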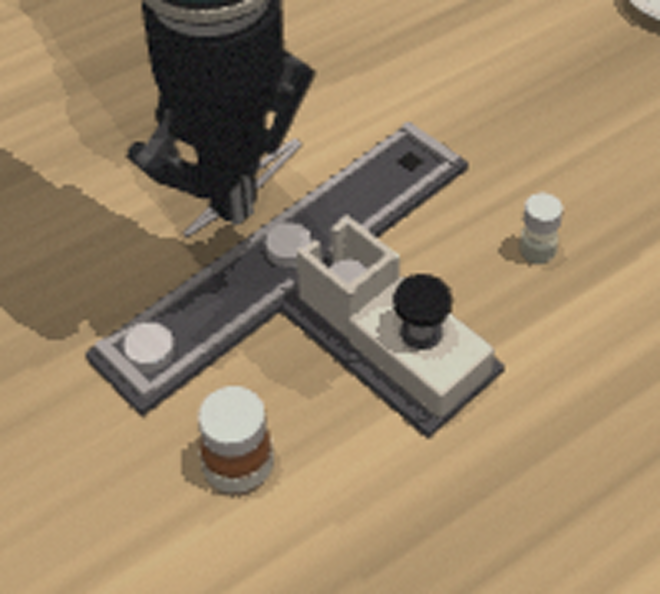

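View pics/w2.png

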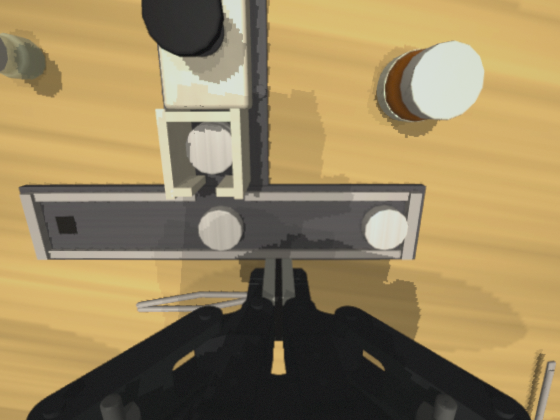

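The disc is at about y = -3 mm and the finger flank at about y = -30 mm, so there is room to go down.

Emit:
{"op": "move_arm", "data": {"series": [[0, [0.1, 0.12, 2.5], 0], [0, [0.1, 0.12, 4.5], 0], [0, [0.1, 0.12, 6], 0], [0, [0.1, 0.12, 6.8], 0], [0, [0.1, 0.12, 6.8], 0], [0, [0.1, 0.12, 6.8], 0]]}}

```text
time_s: 7.05
eef_pos: [0.5362, -0.0801, 0.0128]
orientation: [-0.0, 0.76, -0.65, 0.0]
contact_force: [0.3, 0.6, -0.0]
finger_gap: 0.0001
```

```bash
python3 -c "
from h import *
go(D(-.0585,.06,.012),D(-.0585,.1045,.012))"
```

```text
t 7.05 pos [ 0.5362415  -0.08006045  0.01278463] F [ 0.31  0.55 -0.02] tilt -0.9999996044058576 turn 0.0001 gap 0.00011815537903841904
[-10.57  -0.04   0.08]
[-15.02  -0.04   0.08]
```

Emit:
{"op": "move_arm", "data": {"series": [[0, [-0.6, -0.04, 0], 0], [0, [-1.2, -0.04, 0], 0], [0, [-2, -0.04, 0], 0], [0, [-3, -0.04, 0], 0], [0, [-4, -0.04, 0], 0], [0, [-5, -0.04, 0], 0], [0, [-6, -0.04, 0], 0], [0, [-7, -0.04, 0], 0], [0, [-7.8, -0.04, 0], 0], [0, [-8.2, -0.04, 0], 0]]}}

```text
time_s: 8.05
eef_pos: [0.5233, 0.0018, 0.0124]
orientation: [-0.0, 0.76, -0.649, 0.0]
contact_force: [0.1, -3.3, 4.0]
finger_gap: 0.0003
```

```bash
python3 -c "
from h import *
go(D(-.0585,.075,.012),D(-.0585,.0895,.012))
p=camera('scene')
cv2.imwrite('pics/s3.png',cv2.resize(p['img'][180:360,180:380,::-1],None,fx=3.3,fy=3.3,interpolation=2))"
```

```text
t 8.05 pos [0.52334893 0.00180542 0.01242775] F [ 0.06 -3.29  3.96] tilt -0.9999999555904325 turn 0.0009 gap 0.0003273841296945617
[-3.78 -0.04  0.04]
[-5.23 -0.04  0.04]
```

View pics/s3.png

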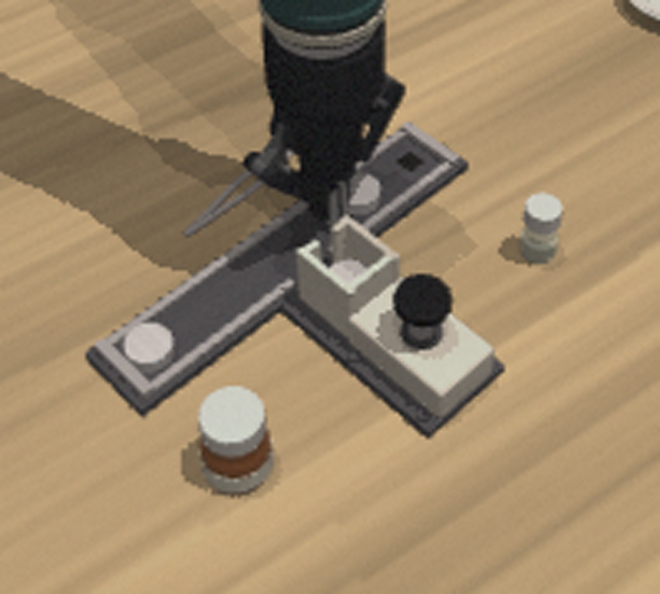

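The disc is being pushed and now lies at crop (363,192). The force shows about 4 N up, so I'll pause briefly and read it again.

Emit:
{"op": "move_arm", "data": {"series": [[0, [-0.4, -0.04, 0], 0], [0, [-0.8, -0.04, 0], 0], [0, [-0.8, -0.04, 0], 0]]}}

```text
time_s: 8.4
eef_pos: [0.5224, 0.0094, 0.0122]
orientation: [-0.0, 0.76, -0.65, -0.0]
contact_force: [0.3, -1.5, 2.5]
finger_gap: -0.0001
```

```bash
python3 -c "
from h import *
go(D(-.0585,.0895,.012)); 
p=camera('wrist'); save(p,'w3')"
```

```text
t 8.4 pos [0.52241685 0.00935253 0.01223693] F [ 0.25 -1.51  2.49] tilt -0.9999999658358169 turn 0.0003 gap -6.424071621039585e-05
[-4.47 -0.01  0.02]
```

View pics/w3.png

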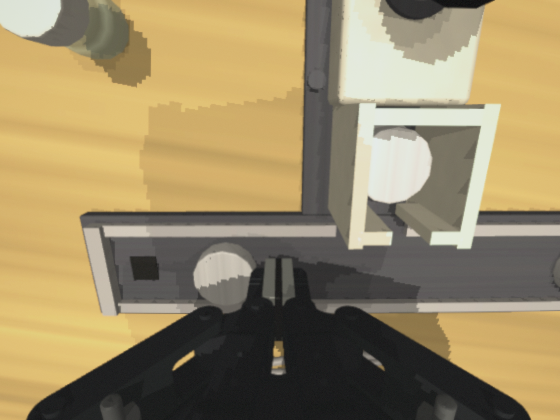

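The wrist view shows the disc at (224,275), flat ahead of the fingers, with the pad at (145,267). There is no overlap, so I continue.

Emit:
{"op": "move_arm", "data": {"series": [[0, [-0.5, 0, 0], 0], [0, [-1.2, 0, 0], 0], [0, [-1.9, 0, 0], 0], [0, [-2.6, 0, 0], 0], [0, [-3.1, 0, 0], 0], [0, [-3.5, 0, 0], 0], [0, [-3.8, 0, 0], 0], [0, [-3.8, 0, 0], 0]]}}

```text
time_s: 9.25
eef_pos: [0.5163, 0.0471, 0.0122]
orientation: [-0.0, 0.76, -0.649, -0.0]
contact_force: [-0.7, -0.7, 0.4]
finger_gap: 0.0
```

```bash
python3 -c "
from h import *
go(D(-.0585,.0895,.012)); 
p=camera('wrist'); save(p,'w4')"
```

```text
t 9.25 pos [0.51632584 0.04712915 0.01217377] F [-0.71 -0.73  0.41] tilt -0.9999999054680113 turn 0.0007 gap 1.0625460620513991e-05
[-0.64 -0.03  0.02]
```

View pics/w4.png

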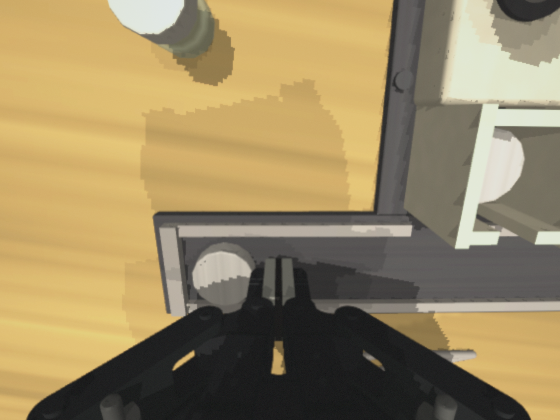

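The disc at (223,274) is a few mm short of the stop's face at column 185. I'll finish with small steps.

Emit:
{"op": "move_arm", "data": {"series": [[0, [-0.2, 0, 0], 0], [0, [-0.4, 0, 0], 0], [0, [-0.5, 0, 0], 0], [0, [-0.5, 0, 0], 0]]}}

```text
time_s: 9.7
eef_pos: [0.5157, 0.0516, 0.0122]
orientation: [-0.0, 0.76, -0.65, -0.0]
contact_force: [0.1, 0.1, 0.0]
finger_gap: 0.0003
```

Emit:
{"op": "move_arm", "data": {"series": [[0, [-0.1, 0, 0], 0], [0, [-0.2, 0, 0], 0], [0, [-0.2, 0, 0], 0]]}}

```text
time_s: 10.0
eef_pos: [0.5154, 0.0535, 0.0123]
orientation: [-0.0, 0.76, -0.65, -0.0]
contact_force: [-0.6, -0.0, 0.2]
finger_gap: -0.0004
```

Emit:
{"op": "move_arm", "data": {"series": [[0, [-0.1, 0, 0], 0], [0, [-0.2, 0, 0], 0], [0, [-0.2, 0, 0], 0]]}}

```text
time_s: 10.3
eef_pos: [0.5153, 0.0545, 0.0123]
orientation: [0.0, 0.76, -0.65, 0.0]
contact_force: [-0.5, -2.8, 0.6]
finger_gap: -0.0
```

```bash
python3 -c "
from h import *
go(D(-.0585,.0895,.012)); 
p=camera('wrist'); cv2.imwrite('pics/w5.png',cv2.resize(p['img'][190:340,100:300,::-1],None,fx=4,fy=4,interpolation=2))"
```

```text
t 10.3 pos [0.51531369 0.0544896  0.01231814] F [-0.49 -2.79  0.64] tilt -0.9999995523865558 turn -0.0007 gap -1.7565800917922653e-05
[ 0.1  -0.01  0.03]
```

View pics/w5.png

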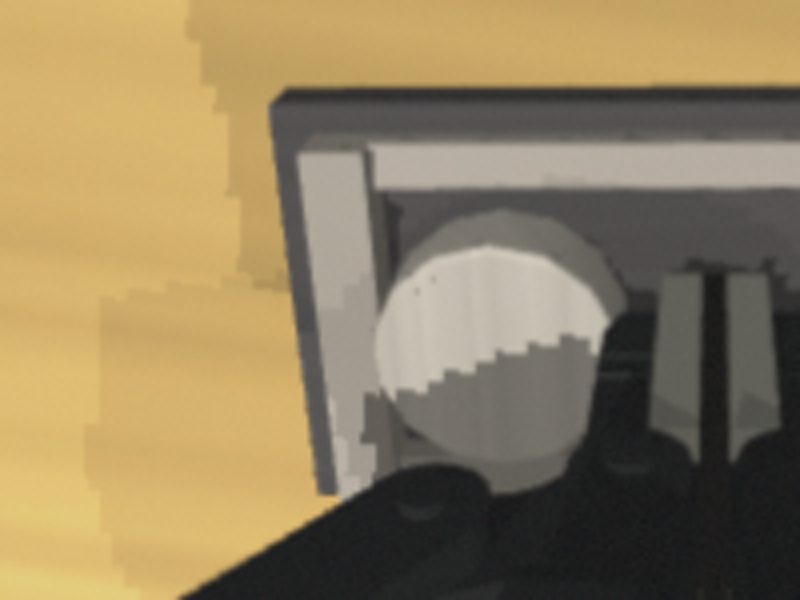

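The disc touches the stop and the push force has risen to 2.8 N. Backing off sideways, then up.

Emit:
{"op": "move_arm", "data": {"series": [[0, [0.5, 0, 0], 0], [0, [1.5, 0, 0], 0], [0, [2.5, 0, 0], 0], [0, [2.5, 0, -3], 0], [0, [2.5, 0, -7], 0], [0, [2.5, 0, -12], 0], [0, [2.5, 3, -16], 0], [0, [2.5, 8, -18], 0], [0, [2.5, 10, -18], 0], [0, [2.5, 10, -18], 0]]}}

```text
time_s: 11.35
eef_pos: [0.4176, 0.0136, 0.193]
orientation: [0.001, 0.76, -0.65, 0.0]
contact_force: [-0.2, -0.1, 0.3]
finger_gap: -0.0001
```

```bash
python3 -c "
from h import *
go()
p=camera('scene')
cv2.imwrite('pics/s4.png',cv2.resize(p['img'][180:360,180:380,::-1],None,fx=3.3,fy=3.3,interpolation=2))
p=camera('wrist'); save(p,'w6')"
```

```text
t 11.35 pos [0.41761173 0.01363956 0.19297268] F [-0.2  -0.12  0.28] tilt -0.9999990374114089 turn -0.0016 gap -7.465414477028866e-05
```

View pics/s4.png

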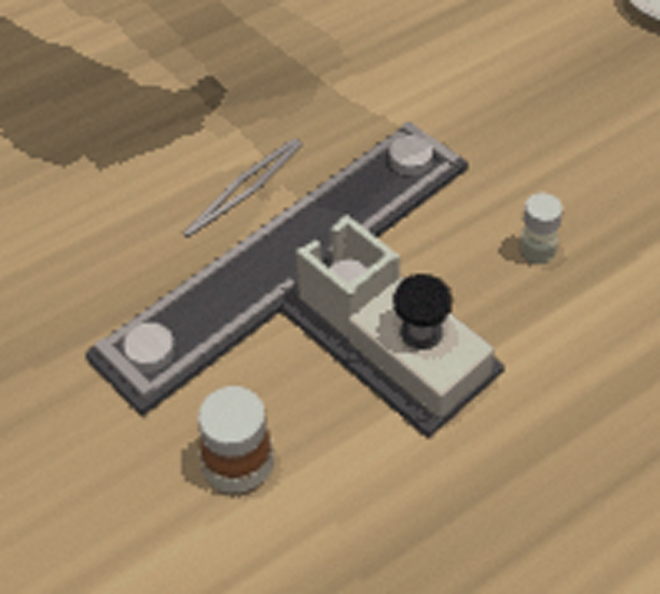

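View pics/w6.png

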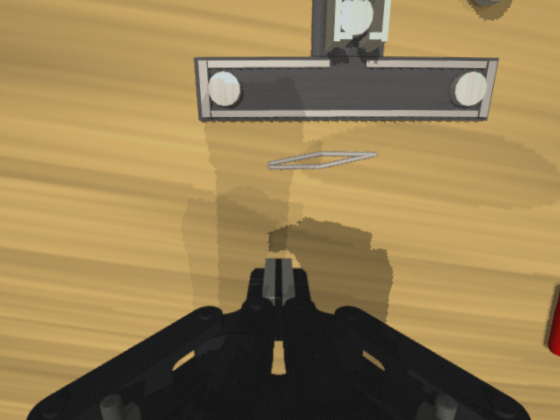

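The disc sits against the left stop (scene crop (410,155)) and hides the pad. The parked disc, stack, plunger and tweezers look unchanged, and the arm is clear, so I'm handing in.

```bash
python3 -c "
from cell import arm
print(arm.finish_job())"
```

```text
the job is handed in; nothing more can be done
None
```

The disc was dispensed and pushed against the end stop of the empty bay (the left one). I handed the job in at about 11.5 s of the 48 s allowed.

- **Press:** I pressed the plunger once with shut fingers. The force rose to about 21 N at z = 47.0 mm, the end of travel. After release, the picture showed the plunger up, one disc in the channel and the stack one disc lower.
- **Nudge:** I slid the disc left along the channel until the push force rose to 2.8 N at the stop. Then I backed the fingers off sideways and raised them clear.
- **Last checks:** The final scene and wrist pictures show the disc flat against the left stop, covering the pad. The parked disc, stack, vial, jar and tweezers look unchanged. The beaker, dish and driver were not in the close views, but the arm did not go near them. The arm reads about zero force.
- **Not measured:** I judged the disc's final position from the pictures and the stop contact; I did not compute its distance from the pad.
- **Disagreement:** Partway through the push, the force sensor showed a brief upward force of 2.5 to 4 N that I could not explain. The disc stayed flat in the pictures and the force went away as the push continued.

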